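Shut the gas and fish the spatula out of the water bath

TASK

Close down the drained gas water bath for cleaning: first shut the gas by swinging the yellow lever fully across its pipe. Then take the long wooden spatula that has slipped under the deck, tilt it and draw it out slantwise, handle end first, through the opening in the top, and finish holding the whole spatula still in the gripper, well clear above the bath. Leave the gas shut, and leave the jar and the two cakes where they are.

Things in the scene. Friction and masses are not known exactly. Their poses are not given: they have to be found in the camera images.
- bath: Bench-top gas water bath, stainless steel, rigid, fixed, 360 x 570 x 190 mm. Origin on the table under its centre; z up, long side along its y, control front (black knob) to its -x. Flat top of 6 mm sheet, upper face at z = 190 mm, with one opening: x -135 to 135 mm, y -65 to 235 mm. The rest of the top is closed. A black carrying handle stands 20 mm out of its +y end.
- opening (a point): Centre of the rectangular opening (270 x 300 mm) in the top of the bath, at the height of the top face.
- deck_edge (a point): Middle of the edge of the fixed landing deck that bounds the opening on the bath's -y side, at the height of the top face. From here to the bath's -y end the deck roofs the tank, with 74 mm of free height below it.
- gas_lever (a joint): Angle of the gas valve's quarter-turn lever: 0 = open, along the pipe, pointing away from the bath (bath -y); grows anticlockwise seen from above; 1.571 = shut, at its stop, across the pipe (pointing to bath +x). Starts between 0 and 0.5. Held by friction, about 0.3 N m (3 to 4 N at the sleeve); it stays where it is left.
- gas_lever_hinge (a point): Vertical axis of the gas lever, at the lever's mid-thickness, 110 mm above the table, 65 mm outside the bath's -y end panel. The brass pipe (21 mm thick, axis 70 mm above the table; valve body 38 mm thick) runs beneath it, away from the panel, to an elbow into the table 120 mm beyond the axis.
- gas_lever_tip (a point): Point on the gas lever's mid-line 100 mm from its axis, 4 mm short of its end, at mid-thickness. The yellow sleeve is 20 mm wide, 14 mm thick and covers 36 to 104 mm from the axis.
- spatula: Loose beech spatula, 430 mm long, about 0.16 kg, flat on the tank floor roughly along the bath's y, blade under the deck, handle in the opening. Origin at mid-length on its underside, z up, y along it to the handle end. Handle 24 mm wide, 16 mm thick, y -85 to 215 mm; blade 62 mm wide, 9 mm thick, y -92 to -215 mm. Centre of mass near y = -20 mm.
- spatula_tip (a point): Blade end of the spatula (2 mm short of it), mid-thickness.
- spatula_butt (a point): Handle end of the spatula (2 mm short of it), mid-thickness.
- jar: Bystander: closed jar with a white cap, 68 mm across and 85 mm tall, standing on the deck of the bath near its -y end. Origin at the centre of its underside.
- cake_a: Bystander: small cake in a black square tin with paper case, 95 x 95 x 59 mm, on the table to the left of the bath. Origin at the centre of its underside.
- cake_b: Bystander: like cake_a, beside it.
- tank_floor (a point): Centre of the perforated floor plate of the drained tank, 110 mm above the table, under the bath's centre. The tank is hollow 150 mm either way along the bath's x and 250 mm either way along its y.

How it is judged:
By the outcome, as a careful person would: the job done as asked, in the order asked, and still so for the second after the job is handed in, while the arm keeps its last pose, push and grip.
It also fails if it takes over 64 s, if anything falls off the work surface, if the arm or the gripper's body presses on something with over 40 N, if the wrist force passes 120 N, or if a joint passes its speed limit or range.

ROBOT

A 6-joint arm with a two-finger parallel gripper is mounted at the origin on the work surface. World frame = base frame: x ahead of the robot, y to its left, z up, the work surface at z = 0. Lengths are in m, angles in rad, forces in N, time in s.
With the tool pointing down it reaches from about 0.3 to 0.825 m from the base axis. Payload 5.4 kg.
Tool frame: the origin (TCP) lies at the very end of the fingers, on their centre line; the grasp point (between the pads) lies 19 mm behind it; z points along the fingers, y is the line along which they close (so a half turn about z gives the same grasp; the last joint's range is limited). The gripper opens to 92 mm and grips with 3 to 60 N. Pads are 20 mm wide; open, the fingers measure 128 mm over their backs; the gripper's body (75 mm by 189 mm) begins 69 mm behind the grasp point.
Start: joints at [-1.521, 0.158, 1.597, -0, 1.386, -0.21], TCP at [0.148, -0.556, 0.215] pointing down, gripper open.
Joint ranges: [-2.91, 2.91], [-0.94, 2.29], [0.18, 2.7], [-1.29, 4.43], [0.17, 2.64], [-3, 3]. Speed limits (rad/s): [2.57, 2.57, 3.14, 3.14, 3.14, 3.14].

INTERFACE

Orientations are given as a rotation vector (axis times angle).
In Python, from workcell import bot gives the robot as it stands. Calls block until the motion is done:
- bot.goto(position, orientation): joint-space move of the TCP to a pose.
- bot.line_to(position, rot=None, max_speed=0.15): straight line of the TCP; rot=None keeps the orientation; max_speed is the mean speed in m/s.
- bot.set_joints(angles): joint-space move.
- bot.set_gripper(opening, newtons=None): opening from 0.0 (shut) to 1.0 (fully open); newtons is the grip in N (None keeps the last); returns when the fingers have stopped.
- bot.hold(seconds).
- bot.inverse_kinematics(position, orientation): joint angles nearest the present ones, or None.
- bot.read_camera(name): name is "scene" or "top" or "wrist"; returns a dict with "pixels" (400x640x3 uint8, blue, green, red), "fx", "fy", "cx", "cy" (pixels), "R" (3x3) and "t" (3): a world point X has camera coordinates R X + t. Camera axes: x right, y down, z forward; pixel columns grow to the right and rows downward; lengths in m; the calibration is good to about 2 mm. The wrist camera is an equidistant fisheye: a pixel r from the principal point sees the ray r / f radians off the axis. A picture is of the moment at which its call begins. There is no depth.
A pose or a line that the arm cannot do raises bot.MotionError and nothing moves.
- bot.job_done(): hands the job in; it is judged then, once.
Readings, each from a call of its own:
- bot.current_clock(): time.
- bot.current_joints(): joint angles.
- bot.current_joint_vel(): joint speeds.
- bot.current_effort(): joint torques, N m.
- bot.current_ee_pos(): TCP position.
- bot.current_tool_rot(): TCP orientation.
- bot.current_contact_force(): force on the tool from outside, world axes, zero at the start.
- bot.current_ft_torque(): the same for the moment, N m.
- bot.current_opening(): opening from 0.0 (shut) to 1.0 (fully open).
- bot.current_grip_force(): force on a finger pad.
Only numpy, scipy, OpenCV 4.12 (cv2) and the standard library are available. Lean on these libraries where they do the work, as an engineer would, in place of code of your own. Each camera call takes 0.05 s, during which the arm holds its last target. There are 200 camera calls.

## Working session

There is one attempt and no reset: what is moved stays moved. The work goes in short steps, each a Python script; the robot and the scene stay as the last script left them, time stands still between calls to the robot, and variables do not carry over. Pictures are saved under pics/ and viewed, at most 10 in all, crops included, and the job is handed in when it is done.

```bash
mkdir -p pics; ls; python3 - <<'E'
from workcell import bot
import cv2,numpy as np
np.set_printoptions(precision=4,suppress=True)
for n in ["scene","top"]:
    c=bot.read_camera(n); cv2.imwrite(f"pics/{n}0.png",c["pixels"]); print(n,c["fx"],c["fy"],c["cx"],c["cy"],c["R"],c["t"])
print(bot.current_tool_rot(),bot.current_clock())
E
```

```text
pics
scene 482.8458711455542 482.8458711455542 323.24324974550024 204.42999912708606 [[ 0.8383  0.5451 -0.0121]
 [ 0.4038 -0.6356 -0.658 ]
 [-0.3664  0.5467 -0.753 ]] [-0.4904 -0.0505  1.5705]
top 511.738365485255 511.738365485255 323.578400487639 200.89662968366258 [[ 0.0137 -0.9999  0.0037]
 [-0.9985 -0.0139 -0.0537]
 [ 0.0538 -0.0029 -0.9985]] [0.0781 0.5402 1.4973]
[-3.1135 -0.4068 -0.0002] 0.1
```

View pics/scene0.png

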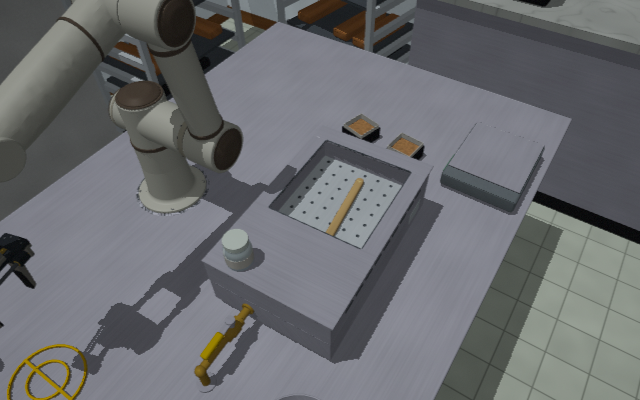

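View pics/top0.png

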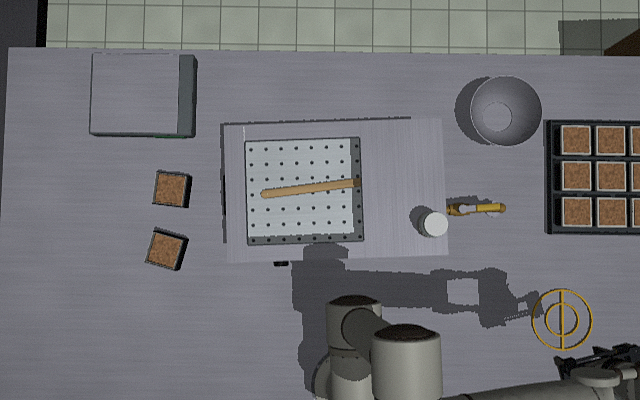

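The scene shows the bath with its long side along world y. In the top view the opening runs from about (245,138) to (363,243), the spatula butt is at (263,194), the lever is near (490,208) and the jar is at (433,224). I'll zoom in and measure.

```bash
cat > h.py <<'E'
from workcell import bot
import cv2,numpy as np
from scipy.spatial.transform import Rotation as Ro
np.set_printoptions(precision=4,suppress=True)
def ray(c,u,v,z):
    d=c["R"].T@np.array([(u-c["cx"])/c["fx"],(v-c["cy"])/c["fy"],1]); o=-c["R"].T@c["t"]
    return o+d*(z-o[2])/d[2]
def proj(c,X):
    p=c["R"]@np.asarray(X)+c["t"]; return np.array([c["fx"]*p[0]/p[2]+c["cx"],c["fy"]*p[1]/p[2]+c["cy"]])
E
python3 - <<'E'
from h import *
c=bot.read_camera("top"); im=c["pixels"]; s=bot.read_camera("scene")
hsv=cv2.cvtColor(im,cv2.COLOR_BGR2HSV)
def comps(hsv,lo,hi,box,z,cam):
    m=cv2.inRange(hsv,lo,hi); k=np.zeros_like(m); k[box[1]:box[3],box[0]:box[2]]=255; m&=k
    for ct in cv2.findContours(m,0,1)[0]:
        if cv2.contourArea(ct)>15:
            b=cv2.boxPoints(cv2.minAreaRect(ct)); print(cv2.contourArea(ct),b.tolist()); 
            print(np.array([ray(cam,u,v,z) for u,v in b]))
print("lever");comps(hsv,(20,170,120),(35,255,255),(445,190,515,225),.117,c)
print("spat");comps(hsv,(8,60,60),(28,255,255),(240,130,375,240),.126,c)
hs=cv2.cvtColor(s["pixels"],cv2.COLOR_BGR2HSV)
print("lever scene");comps(hs,(20,170,120),(35,255,255),(190,300,260,390),.117,s)
a=cv2.resize(im[110:270,205:515],None,fx=2.5,fy=2.5,interpolation=cv2.INTER_CUBIC)
b=cv2.resize(s["pixels"][300:390,180:260],None,fx=2,fy=2)
a[:180,-160:]=b
cv2.imwrite("pics/z1.png",a)
E
```

```text
lever
spat
754.5 [[260.3402099609375, 189.8538055419922], [359.63128662109375, 177.1241912841797], [360.7535400390625, 185.8777618408203], [261.46246337890625, 198.6073760986328]]
[[ 0.5609  0.2594  0.126 ]
 [ 0.5997 -0.0121  0.126 ]
 [ 0.5757 -0.0155  0.126 ]
 [ 0.5369  0.2558  0.126 ]]
lever scene
18.5 [[195.0, 368.0], [200.0, 368.0], [200.0, 373.0], [195.0, 373.0]]
[[ 0.5297 -0.4265  0.117 ]
 [ 0.539  -0.4205  0.117 ]
 [ 0.5466 -0.4288  0.117 ]
 [ 0.5374 -0.4347  0.117 ]]
167.0 [[199.4421844482422, 355.124267578125], [217.1820831298828, 330.93353271484375], [222.5144500732422, 334.84393310546875], [204.77455139160156, 359.03466796875]]
[[ 0.5177 -0.3993  0.117 ]
 [ 0.5123 -0.3337  0.117 ]
 [ 0.529  -0.3344  0.117 ]
 [ 0.5339 -0.3996  0.117 ]]
35.5 [[234.5000457763672, 317.5000305175781], [245.0000457763672, 307.0000305175781], [247.5000457763672, 309.5000305175781], [237.0000457763672, 320.0000305175781]]
[[ 0.5238 -0.2857  0.117 ]
 [ 0.5271 -0.2508  0.117 ]
 [ 0.5364 -0.2528  0.117 ]
 [ 0.533  -0.2875  0.117 ]]
```

View pics/z1.png

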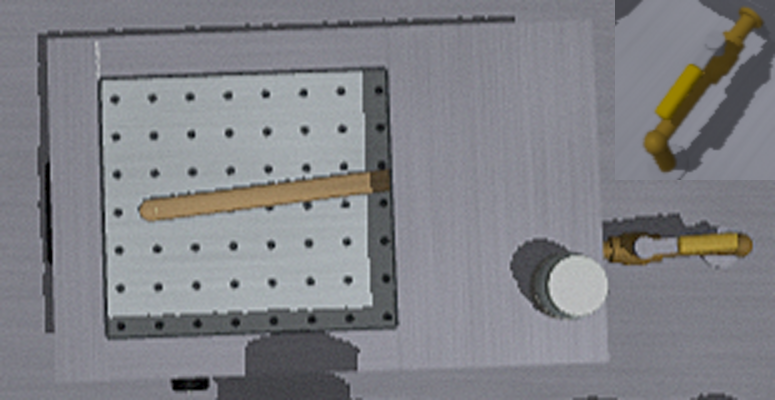

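The crop gives these positions in crop pixels: opening corners (100,78), (386,68), (396,325), (107,338), the spatula handle running from (140,209) to (385,180), the lever sleeve from (680,243) to (737,242), and the jar cap at (577,287). Next I'll compute the frames and push the lever.

```bash
cat > plan.py <<'E'
from h import *
def down(yaw): # tool z down, tool y at world angle yaw
    y=np.array([np.cos(yaw),np.sin(yaw),0]); z=np.array([0,0,-1.]); return Ro.from_matrix(np.c_[np.cross(y,z),y,z])
E
python3 - <<'E'
from plan import *
c=bot.read_camera("top"); s=bot.read_camera("scene")
Q=np.array([ray(c,u/2.5+205,v/2.5+110,.19) for u,v in [(100,78),(386,68),(396,325),(107,338)]]);print(Q)
# bath-local: (135,235),(135,-65),(-135,-65),(-135,235)
P=np.array([(.135,.235,0),(.135,-.065,0),(-.135,-.065,0),(-.135,.235,0)])
R,_=Ro.align_vectors(Q-Q.mean(0),P-P.mean(0)); R=R.as_matrix(); th=np.arctan2(R[1,0],R[0,0])
o=Q.mean(0)-R@P.mean(0); o[2]=0; print("bath",o,"yaw",th, "resid mm",1e3*(Q-(R@P.T).T-o))
h=o+R@[0,-.35,.11]; print("hinge",h)
print("jar",ray(c,577/2.5+205,287/2.5+110,.275))
# lever top-view sleeve mask, ends by brightness
hs=cv2.cvtColor(c["pixels"],cv2.COLOR_BGR2HSV)
l=[ray(c,u/2.5+205,v/2.5+110,.117) for u,v in [(680,244),(737,242)]];print("sleeve top view",l, "scene (.5204,-.334)->(.526,-.3995)")
for a in [0,.2,.5]:
  print(a,proj(c,h+R@[.07*np.sin(a),-.07*np.cos(a),.007]),proj(s,h+R@[.07*np.sin(a),-.07*np.cos(a),.007]))
for sg in (0,np.pi):
  for a in (0,.8,1.571):
    d=R@[np.sin(a),-np.cos(a),0]; n=R@[np.cos(a),np.sin(a),0]
    p=h+.08*d-.03*n; p[2]=.1
    print(sg,a,p,bot.inverse_kinematics(p,down(np.arctan2(d[1],d[0])+sg).as_rotvec()))
E
```

```text
[[ 0.6837  0.2945  0.19  ]
 [ 0.6986 -0.0058  0.19  ]
 [ 0.4292 -0.0189  0.19  ]
 [ 0.4116  0.2812  0.19  ]]
bath [0.5602 0.0529 0.    ] yaw 0.0516141326938179 resid mm [[  0.8056  -0.0348 190.    ]
 [  0.2399  -0.7237 190.    ]
 [  0.5228   0.1132 190.    ]
 [ -1.5684   0.6452 190.    ]]
hinge [ 0.5782 -0.2967  0.11  ]
jar [ 0.4704 -0.1883  0.275 ]
sleeve top view [array([ 0.5209, -0.337 ,  0.117 ]), array([ 0.524 , -0.3998,  0.117 ])] scene (.5204,-.334)->(.526,-.3995)
0 [487.6638 185.7092] [231.1024 358.221 ]
0.2 [486.8829 180.7126] [236.5371 360.7068]
0.5 [483.9036 173.7304] [245.6889 362.2589]
0 0 [ 0.5524 -0.3781  0.1   ] [-0.7804  0.4965  1.4079  0.      1.2372  0.7388]
0 0.8 [ 0.6186 -0.3719  0.1   ] [-0.7082  0.6256  1.2237 -0.      1.2923  0.011 ]
0 1.571 [ 0.6597 -0.3225  0.1   ] [-0.6187  0.6573  1.1769 -0.      1.3073 -0.6706]
3.141592653589793 0 [ 0.5524 -0.3781  0.1   ] [-0.7804  0.4965  1.4079  0.      1.2372 -2.4028]
3.141592653589793 0.8 [ 0.6186 -0.3719  0.1   ] None
3.141592653589793 1.571 [ 0.6597 -0.3225  0.1   ] [-0.6187  0.6573  1.1769 -0.      1.3073  2.471 ]
```

```bash
cat >> plan.py <<'E'
th=.0516; R=Ro.from_euler('z',th).as_matrix(); O=np.array([.5602,.0529,0])
H=np.array([.518,-.2995,.11])
def lev(a,off,z=.098,r=.08):
    d=R@[np.sin(a),-np.cos(a),0]; n=R@[np.cos(a),np.sin(a),0]
    p=H+r*d+off*n; p[2]=z
    return p,down(np.arctan2(d[1],d[0])).as_rotvec()
E
python3 - <<'E'
from plan import *
bot.set_gripper(0.0,20)
bot.goto(*lev(0,-.045,.22)); 
bot.line_to(lev(0,-.045)[0],max_speed=.2)
f0=bot.current_contact_force();print(f0)
bot.line_to(lev(0,-.022)[0],max_speed=.08);print(bot.current_contact_force())
for a in np.linspace(.13,1.571,12):
    p,r=lev(a,-.018); bot.line_to(p,r,max_speed=.1); f=bot.current_contact_force(); print(round(a,2),f)
    if np.linalg.norm(f)>35: break
print(bot.current_clock(),bot.current_ee_pos())
cv2.imwrite("pics/top1.png",cv2.resize(bot.read_camera("top")["pixels"][150:280,400:560],None,fx=3,fy=3))
cv2.imwrite("pics/sc1.png",bot.read_camera("scene")["pixels"])
E
```

```text
[ 1.579  -0.3884  0.2307]
[-0.2651 -0.1331 -0.3369]
0.13 [0.0686 0.4172 0.7533]
0.26 [ 0.2059 -1.081  -0.651 ]
0.39 [-0.9452 -0.2058  0.3825]
0.52 [-0.2689  0.03   -0.5628]
0.65 [-0.591   0.0416  0.1194]
0.78 [-0.1447 -0.4809 -0.1011]
0.92 [ 0.3742 -0.7327  0.6916]
1.05 [0.9809 0.2394 1.0236]
1.18 [ 0.3499 -0.0051 -0.7634]
1.31 [ 1.2427 -1.1889  0.026 ]
1.44 [-0.1286 -0.6398  0.3591]
1.57 [ 0.7255 -2.8802 -0.0213]
7.6583 [ 0.5988 -0.3137  0.0981]
```

```bash
python3 - <<'E'
from plan import *
for o in [-.014,-.011,-.008,-.005]:
    p,r=lev(1.571,o); bot.line_to(p,r,max_speed=.05); f=np.mean([bot.current_contact_force() for _ in range(3)],0); print(o,f,bot.current_ee_pos())
    if f[1]<-12: break
a=bot.read_camera("top")["pixels"][150:280,420:560]; b=bot.read_camera("scene")["pixels"][260:390,180:320]
cv2.imwrite("pics/l2.png",cv2.resize(np.hstack([a,b]),None,fx=2.8,fy=2.8))
E
```

```text
-0.014 [  2.9539 -12.1604  -5.1887] [ 0.5988 -0.3134  0.0983]
```

View pics/l2.png

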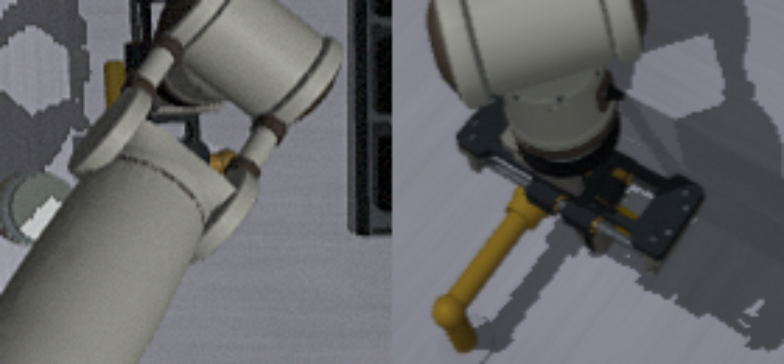

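The lever points to bath +x: its yellow end is at about (113,85) in the left half of the picture. Pushing 4 mm further only raised the force to 12 N, so it is at its stop. I'll retract, check the lever again, and approach the spatula.

```bash
cat >> plan.py <<'E'
u=np.array([-.1415,.99,0]);u/=np.linalg.norm(u); S=np.array([.579,.045,.11]); T=S-.215*u
w=np.array([u[1],-u[0],0])
G=.04
R0=down(np.arctan2(w[1],w[0])); P0=S+G*u+[0,0,.0025]
def sp(a,draw=0,lift=0,sh=np.zeros(3)):
    q=Ro.from_rotvec(w*a); ua=q.apply(u)
    return T+q.apply(P0+sh-T)+draw*ua+[0,0,lift],(q*R0).as_rotvec()
A=np.radians(16)
E
python3 - <<'E'
from plan import *
for k in [(0,),(A,0,.002),(A,.1,.002),(A,.2,.002),(A,.2,.25)]: print(k,sp(*k)[0],bot.inverse_kinematics(*sp(*k)))
bot.line_to(lev(1.571,-.045)[0],max_speed=.15)
bot.line_to(lev(1.571,-.045,.36)[0],max_speed=.25)
bot.set_gripper(.6)
bot.goto(*sp(0,0,.2))
c=bot.read_camera("top"); s=bot.read_camera("scene"); w_=bot.read_camera("wrist")
hs=cv2.cvtColor(s["pixels"],cv2.COLOR_BGR2HSV); m=cv2.inRange(hs,(20,170,120),(35,255,255)); m[:,:190]=0;m[:270]=0;m[:,320:]=0
for ct in cv2.findContours(m,0,1)[0]:
    if cv2.contourArea(ct)>15: print(np.array([ray(s,*p,.117) for p in cv2.boxPoints(cv2.minAreaRect(ct))]))
a=s["pixels"][130:390,180:440]; 
cv2.imwrite("pics/l3.png",np.hstack([cv2.resize(a,(400,400)),cv2.resize(w_["pixels"][:,120:520],(400,400))]))
print(bot.current_clock())
E
```

```text
(0,) [0.5733 0.0846 0.1125] [-0.0619  0.2675  1.6802 -0.      1.1939 -0.2039]
(np.float64(0.2792526803190927), 0, 0.002) [0.5748 0.0741 0.1847] [-0.2289  0.2246  1.6066  0.2629  1.4193 -0.425 ]
(np.float64(0.2792526803190927), 0.1, 0.002) [0.5612 0.1693 0.2123] [-0.0675  0.1811  1.601   0.276   1.4247 -0.2588]
(np.float64(0.2792526803190927), 0.2, 0.002) [0.5476 0.2645 0.2398] [ 0.0998  0.1816  1.5455  0.2818  1.4322 -0.0839]
(np.float64(0.2792526803190927), 0.2, 0.25) [0.5476 0.2645 0.4878] [0.0998 0.1762 1.0713 0.2946 1.8928 0.0518]
[[ 0.5282 -0.4248  0.117 ]
 [ 0.5374 -0.4188  0.117 ]
 [ 0.5466 -0.4288  0.117 ]
 [ 0.5374 -0.4347  0.117 ]]
[[ 0.5329 -0.4125  0.117 ]
 [ 0.529  -0.3344  0.117 ]
 [ 0.5384 -0.335   0.117 ]
 [ 0.5418 -0.4129  0.117 ]]
[[ 0.5242 -0.3327  0.117 ]
 [ 0.519  -0.3134  0.117 ]
 [ 0.5368 -0.3116  0.117 ]
 [ 0.5417 -0.3308  0.117 ]]
[[ 0.5564 -0.3051  0.117 ]
 [ 0.5528 -0.2863  0.117 ]
 [ 0.6174 -0.283   0.117 ]
 [ 0.6203 -0.3015  0.117 ]]
[[ 0.5218 -0.2851  0.117 ]
 [ 0.5274 -0.2507  0.117 ]
 [ 0.5383 -0.2536  0.117 ]
 [ 0.5327 -0.2878  0.117 ]]
12.3083
```

View pics/l3.png

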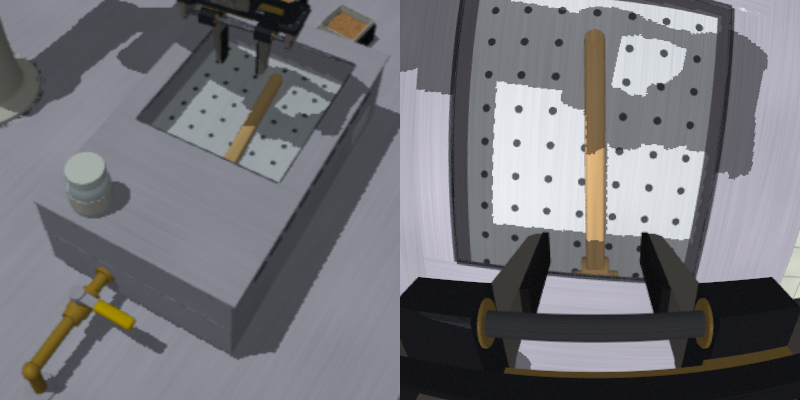

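The lever lies at 0.053 rad in the world frame, which matches the bath yaw, so the gas is shut. In the wrist view the handle is centred between the fingers (x≈595, y 30–270). Next is the grasp.

```bash
python3 - <<'E'
from plan import *
bot.line_to(sp(0,0,.03)[0],max_speed=.2); bot.line_to(sp(0)[0],max_speed=.05)
print(bot.current_contact_force(),bot.current_ee_pos())
bot.set_gripper(0,55); print("open mm",92*bot.current_opening(),bot.current_grip_force(),bot.current_contact_force())
for a in np.linspace(0,A,6)[1:]:
    bot.line_to(*sp(a,0,.002),max_speed=.06); print(bot.current_contact_force())
s=bot.read_camera("scene")["pixels"][100:300,180:460]; w_=bot.read_camera("wrist")["pixels"]
cv2.imwrite("pics/g4.png",np.hstack([cv2.resize(s,(400,286)),cv2.resize(w_,(400,250))[:, :] if 0 else cv2.resize(w_[:,90:550],(400,286))]))
print(bot.current_clock(),92*bot.current_opening())
E
```

```text
[ 0.186   1.0118 -0.3895] [0.5735 0.0846 0.1126]
open mm 23.509759125038038 55.000407099723816 [-0.7343 -0.2437  0.5141]
[ 0.6136  0.328  -1.8176]
[ 0.8636 -0.7995 -2.0029]
[-0.0568  0.268  -1.8906]
[-0.2815 -0.6171 -0.754 ]
[ 0.0564 -0.3031 -1.7655]
16.6833 23.69015352992153
```

View pics/g4.png

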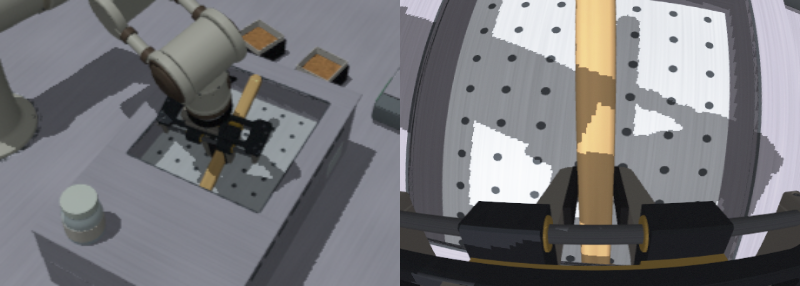

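The spatula is gripped and tilted: the handle (scene pane, about (255,80)) has risen clear of the floor, and the wrist carries only its weight with no contact forces. Now I'll draw it out along its axis.

```bash
python3 - <<'E'
from plan import *
for d in [.04,.08,.12,.16,.21]:
    bot.line_to(*sp(A,d,.003),max_speed=.08); f=bot.current_contact_force(); print(d,f)
    if np.linalg.norm(f)>12: raise SystemExit("contact")
s=bot.read_camera("scene")["pixels"]; t=bot.read_camera("top")["pixels"]
cv2.imwrite("pics/d5.png",np.hstack([cv2.resize(s[60:340,150:470],(400,350)),cv2.resize(t[80:290,200:440],(400,350))]))
print(bot.current_clock(),92*bot.current_opening())
E
```

```text
0.04 [-0.3748 -0.1845 -2.123 ]
0.08 [-0.3381 -0.4317 -1.4308]
0.12 [ 0.1104  0.4432 -1.7614]
0.16 [ 0.5188  0.055  -1.1117]
0.21 [ 0.0711  0.0925 -2.2622]
20.1583 23.61146884484389
```

View pics/d5.png

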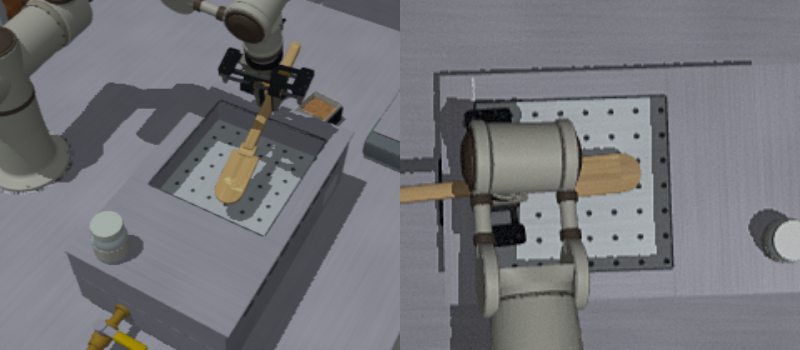

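The blade is fully out from under the deck: its tip is at (640,172) in the top pane, and the deck edge is at x≈665. Next I'll lift straight up.

```bash
python3 - <<'E'
from plan import *
bot.line_to(*sp(A,.21,.25),max_speed=.12); bot.hold(.7)
print(bot.current_contact_force(),92*bot.current_opening(),bot.current_grip_force(),np.abs(bot.current_joint_vel()).max())
s=bot.read_camera("scene")["pixels"]; t=bot.read_camera("top")["pixels"]
cv2.imwrite("pics/f6.png",np.hstack([cv2.resize(s[:340],(400,212)),cv2.resize(t,(400,212))]))
print(bot.current_clock())
E
```

```text
[ 0.5389 -0.6762 -1.2371] 23.405676836433262 54.999409317970276 0.0010108572977467038
23.1667
```

View pics/f6.png

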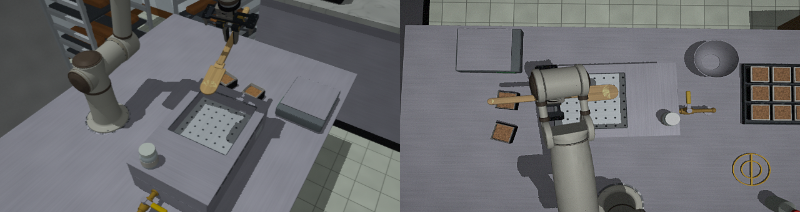

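The spatula is held high above the bath, the lever is still across the pipe (top pane, about (688,100)), and the jar and both cakes are where they were.

```bash
python3 -c "
from workcell import bot
print(bot.job_done())"
```

```text
the job is handed in; nothing more can be done
None
```

Job handed in at about 23 s on the robot clock: the gas lever is shut at its stop, the spatula came out handle first and is held still well above the bath, and the jar and cakes look unmoved in the last pictures; no verdict was returned.

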